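Open the dust extractor's filter box

TASK

Open the dust extractor's filter box so that the filter can be seen: press the snap tab in front of the cover all the way in, then push the released cover by its lug along its rails, off its seat and over the tab, until the whole pleated filter is uncovered. The cover must stay flat on its rails and not be lifted, and the other things on the bench stay where they are.

Things in the scene. Friction and masses are not known exactly. Their poses are not given: they have to be found in the camera images.
- filter_box: Grey metal filter box fixed to the bench, 180 mm (x) by 320 mm (y), deck 60 mm high. Origin: centre of its underside; z up; yaw varies by up to 63 degrees either way. The cover slides along the box's +y on two rails (tops at z = 66 mm) between side guides (tops at z = 73 mm) with 3 mm play each side. A hose port sticks out 50 mm from the -y end, below the deck.
- filter_mid (a point): Middle of the pleated paper filter in its 100 by 100 mm well, under the seated cover: x = 0, y = -75, z = 45 mm in the box frame; the well runs from y = -125 to -25 mm. Behind the seat a low rim lies at y = -140 to -146 mm, its top at z = 70 mm.
- rails_end (a point): Face of the fixed end stop (top z = 72 mm) that closes the rails, at x = 0, y = 148, z = 66 mm in the box frame. It stops the cover after a slide of about 163 mm.
- cover: Loose flat white plastic cover, about 0.4 kg, 136 mm (x) by 120 mm (y), plate 6 mm thick. Origin: centre of its underside; axes parallel to the box's. Seated, it lies within 2 mm of x = 0, y = -75, z = 66 mm in the box frame. Once released, a few newtons slide it, and it stays where it is left. A slide of 110 mm along +y uncovers the whole filter.
- lug_face (a point): Centre of the upright push face of the cover's black wedge-shaped lug, 80 mm wide, looking to -y: 25 mm on the -y side of the cover's origin, 17 mm above its underside. The face reaches from 6 to 28 mm above the underside; the lug's top is flat for 12 mm, then ramps down to +y. Behind the face 35 mm of flat plate run to the trailing edge: fingertips go down there and push to +y.
- tab_top (a point): Centre of the top of the snap tab, a black block 44 mm (x) by 36 mm (y) standing out of the deck at x = 0, y = 7 mm in the box frame, about 5 mm in front of the cover's leading edge. Out, its top is 74 mm above the bench, 8 mm above the cover's underside, and blocks the cover. Fully in, its top is at 62 mm, 2 mm above the deck, and the cover passes over it.
- tab (a joint): Travel of the snap tab in m: 0 = out (it may start up to 0.002 in), 0.012 = fully in. It goes straight down against a resistance of about 4 N, meets a firm stop at 0.012, and stays in where it is left.
- sanding_block: Bystander: wooden sanding block with a cork sole, 65 by 110 by 38 mm, lying on the bench. Origin: centre of its underside.
- jar: Bystander: closed jar with a steel cap, 60 mm across, 90 mm high. Origin: centre of its underside.
- bench_dog: Bystander: small aluminium bench dog standing upright, 34 mm across its head, 58 mm high. Origin: centre of its underside.
Not all that is in view belongs to the job. Several things have the shape of the cover; the one meant has the colours described above.

How it is judged:
On the way, in this order (a step that is already met when the one before it is completed fails the run):
1. the snap tab is pressed in while the cover is still on its seat (value of joint tab above 0.01 m and y of cover in the frame of filter_box below -0.06 m), for 0.1 s.
2. the cover has been pushed off its seat and the filter is uncovered (y of cover in the frame of filter_box above 0.03 m), for 0.2 s.
At the end, for the whole second after the job is handed in: The cover lies flat and still on its rails (within 3 mm in height and 0.05 rad), slid at least 104.5 mm from its nominal seat so that the filter is uncovered, and the snap tab is still in (more than 8.5 mm) (y of cover in the frame of filter_box between 0.0295 and 0.095 m and z of cover in the frame of filter_box between 0.063 and 0.069 m and angle between cover's own z axis and vertical below 0.05 rad and value of joint tab above 0.0085 m and linear speed of cover below 0.01 m/s); the robot touches nothing.
It fails at once if the cover is lifted more than 10 mm off its rails or tipped more than 0.2 rad (z of cover in the frame of filter_box above 0.076 m or angle between cover's own z axis and vertical above 0.2 rad).
It fails at once if the cover is forced over the tab while the tab is out (value of joint tab below 0.006 m and y of cover in the frame of filter_box above -0.06 m).
It fails at once if the sanding block, jar or bench dog is moved more than 20 mm or lifted (distance of any of sanding_block, jar, bench_dog from where it was at the start of the episode above 0.02 m).
It also fails if it takes over 45 s, if anything falls off the work surface, if the arm or the gripper's body presses on something with over 40 N, if the wrist force passes 120 N, or if a joint passes its speed limit or range.

ROBOT

A 7-joint arm with a two-finger parallel gripper is mounted at the origin on the work surface. World frame = base frame: x ahead of the robot, y to its left, z up, the work surface at z = 0. Lengths are in m, angles in rad, forces in N, time in s.
With the tool pointing down it reaches from about 0.4 to 0.9 m from the base axis. Payload 5.6 kg.
Tool frame: the origin (TCP) lies at the very end of the fingers, on their centre line; the grasp point (between the pads) lies 19 mm behind it; y points along the fingers, z is the direction in which the jaws open and shut, and the axes are right-handed (so a half turn about y gives the same grasp; the last joint's range is limited). The gripper opens to 92 mm and grips with 3 to 60 N. Pads are 20 mm wide; open, the fingers measure 128 mm over their backs; the gripper's body (75 mm by 189 mm) begins 69 mm behind the grasp point.
Start: joints at [-1.201, 0.468, -0.012, 1.603, 0.006, 1.071, -0.056], TCP at [0.261, 0.595, 0.215] pointing down, gripper open.
Joint ranges: [-2.53, 2.53], [-0.31, 2.02], [-1.57, 1.55], [0.28, 2.44], [-1.29, 4.43], [0.15, 1.84], [-2.92, 2.92]. Speed limits (rad/s): [2.57, 2.57, 3.14, 3.14, 3.14, 3.14, 3.14].

INTERFACE

Orientations are given as a 3x3 rotation matrix whose columns are the frame's x, y, z axes.
In Python, from bench import bot gives the robot as it stands.
- The arm moves only by the tool drive_tool, never from a script. Its argument "deltas" is one flat list of numbers, 7 for each row, row after row: the turn, a rotation vector about the tool's x, y, z in rad, then the shift along the tool's x, y, z in m, then the opening, from -1 (shut) to 1 (fully open), so that 0 is half open. In form: [rx, ry, rz, tx, ty, tz, fingers, rx, ry, rz, tx, ty, tz, fingers, ...]. A call has 1 to 20 rows; each row shifts and turns the pose as measured when the row begins, along the tool's axes as they then stand; what a row does not reach is not made up. A row lasts 1/8 s, in which the tool goes at most 62.5 mm and 10.7 degrees, less where a joint would pass 70% of its speed; a pose out of reach is approached as far as the arm can. A call with a gripper value outside its range is refused whole. The fingers move at their own pace and stop on an object; "force" is the grip in N (left out, the last holds). Time passes only in rows, so rows that do not move let the fingers close. It gives the time, the measured TCP pose, the force and the opening at its end, in the units of the state.
- bot.state(): the state, without advancing time (a new reading comes with each control period).
- bot.capture(name): name is "scene" or "top"; returns a dict with "frame" (400x640x3 uint8, blue, green, red), "range_z" (400x640 float32, m along the optical axis (not along the pixel's ray), 0 where there is no reading), "fx", "fy", "cx", "cy" (pixels), "dist" ([k1, k2, p1, p2, k3] as OpenCV has them; the pictures are not rectified), "extrinsics" (4x4, takes a point from world to camera coordinates). Camera axes: x right, y up, looking along -z (the intrinsics and any distortion apply to the point x, -y, -z); pixel columns grow to the right and rows downward; lengths in m; the calibration is good to about 2 mm. A picture is of the moment at which its call begins.
- bot.close_job(): hands the job in, once; it reports no verdict.
The state is a dict: "t": time; "joint_positions": joint angles; "qd": joint speeds; "joint_efforts": joint torques, N m; "ee_pos": TCP position; "tcp_rot": TCP orientation; "ft_force": force on the tool from outside, world axes, zero at the start; "ft_torque": the same for the moment, N m; "opening": opening from 0.0 (shut) to 1.0 (fully open).
Only numpy, scipy, OpenCV 4.12 (cv2) and the standard library are available. Lean on these libraries where they do the work, as an engineer would, in place of code of your own. Each camera call takes 0.05 s, during which the arm holds its last target.

## Working session

There is one attempt and no reset: what is moved stays moved. The work goes in short steps, Python scripts to look and compute and a tool call to move; the robot and the scene stay as the last step left them, time stands still between calls to the robot, and variables do not carry over. Pictures are saved under pics/ and viewed, and the job is handed in when it is done.

Besides the shell and the picture viewer there is one more tool, called after "Request:" as a command line: name --argument value ..., lists and objects as JSON in quotes. drive_tool: Moves the arm, as the interface text tells. Its arguments: {"type":"object","properties":{"deltas":{"type":"array","items":{"type":"number"}},"force":{"type":"number"}},"required":["deltas"]}

```bash
mkdir -p pics; ls
python3 - <<'E'
from bench import bot
import cv2,numpy as np,pickle
s=bot.state();print({k:np.round(v,3) for k,v in s.items()})
d={}
for n in("scene","top"):
    c=bot.capture(n);d[n]=c
    cv2.imwrite(f"pics/{n}0.png",c["frame"]);print(n,c["fx"],c["fy"],c["cx"],c["cy"],c["dist"]);print(np.round(c["extrinsics"],3))
pickle.dump(d,open("c0.pkl","wb"))
E
```

```text
pics
{'t': np.float64(0.0), 'joint_positions': array([-1.201,  0.468, -0.012,  1.604,  0.006,  1.071, -0.056]), 'qd': array([-0.001, -0.   , -0.002, -0.001, -0.   ,  0.001,  0.   ]), 'joint_efforts': array([ 0.0000e+00, -5.2058e+01, -1.3000e-02, -2.4374e+01, -5.7000e-02,
        1.7000e-02,  0.0000e+00]), 'ee_pos': array([0.261, 0.595, 0.214]), 'tcp_rot': array([[ 0.916, -0.001,  0.401],
       [-0.401, -0.002,  0.916],
       [ 0.   , -1.   , -0.002]]), 'ft_force': array([ 0.478,  0.834, -0.253]), 'ft_torque': array([-0.037,  0.038,  0.003]), 'opening': np.float64(1.002)}
scene 447.49356109494704 447.49356109494704 317.0203600626903 194.29935714625566 [-0.06616542  0.          0.          0.          0.        ]
[[ 0.068  0.997 -0.018 -0.021]
 [-0.691  0.061  0.72   0.396]
 [ 0.719 -0.037  0.694 -1.39 ]
 [ 0.     0.     0.     1.   ]]
top 457.86705624314436 457.86705624314436 313.48145523175384 199.97020870723708 [-0.09291572  0.          0.          0.          0.        ]
[[ 0.026 -1.    -0.002 -0.006]
 [ 0.998  0.026  0.064 -0.627]
 [-0.064 -0.004  0.998 -1.156]
 [ 0.     0.     0.     1.   ]]
```

View pics/scene0.png

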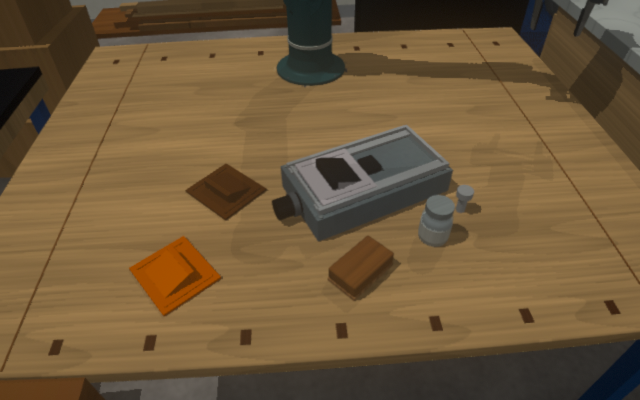

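View pics/top0.png

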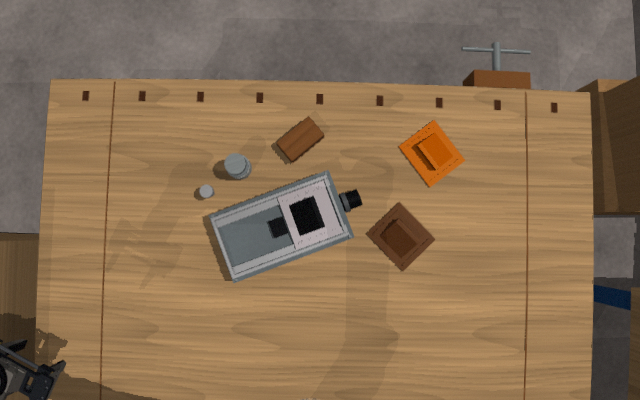

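```bash
cat > h.py <<'E'
import numpy as np,cv2
def rays(c,px):
    K=np.array([[c["fx"],0,c["cx"]],[0,c["fy"],c["cy"]],[0,0,1]])
    u=cv2.undistortPoints(np.asarray(px,float).reshape(-1,1,2),K,np.array(c["dist"])).reshape(-1,2)
    d=np.c_[u[:,0],-u[:,1],-np.ones(len(u))]
    E=np.array(c["extrinsics"]);R=E[:3,:3];o=-R.T@E[:3,3]
    return o,d@R
def onplane(c,px,z):
    o,d=rays(c,px);return o+d*((z-o[2])/d[:,2])[:,None]
E
python3 - <<'E'
import pickle,cv2,numpy as np
from h import *
d=pickle.load(open("c0.pkl","rb"))
for n,roi in(("top",(190,165,365,290)),("scene",(270,120,460,240))):
    c=d[n];f=c["frame"];hsv=cv2.cvtColor(f,cv2.COLOR_BGR2HSV)
    x0,y0,x1,y1=roi
    m=np.zeros(f.shape[:2],np.uint8);m[y0:y1,x0:x1]=1
    for name,mask in(("black",(hsv[...,2]<50)),("white",(hsv[...,2]>165)&(hsv[...,1]<40)),("box",(hsv[...,1]<70)|((hsv[...,0]>80)&(hsv[...,0]<130)))):
        k=(mask&(m>0)).astype(np.uint8)*255
        k=cv2.morphologyEx(k,cv2.MORPH_OPEN,np.ones((3,3)))
        cs,_=cv2.findContours(k,cv2.RETR_EXTERNAL,cv2.CHAIN_APPROX_NONE)
        for q in cs:
            if cv2.contourArea(q)<60: continue
            r=cv2.minAreaRect(q);print(n,name,cv2.contourArea(q),np.round(r[0],1),np.round(r[1],1),round(r[2],1))
            for z in (.074,.094,.072):
                w=onplane(c,q.reshape(-1,2),z)[:,:2].astype(np.float32)*1000
                rr=cv2.minAreaRect(w);print("   z",z,np.round(rr[0],1),np.round(rr[1],1),round(rr[2],1))
    s=cv2.resize(f[y0:y1,x0:x1],None,fx=4,fy=4,interpolation=cv2.INTER_CUBIC);cv2.imwrite(f"pics/z_{n}.png",s)
E
```

```text
top black 246.0 [277.9 226.8] [17.8 15.8] 69.4
   z 0.074 [555.6  95. ] [43.5 38.6] 22.1
   z 0.094 [555.5  93.4] [42.7 38. ] 22.1
   z 0.072 [555.6  95.2] [43.6 38.7] 22.1
top black 777.5 [306.2 215.3] [32.1 26. ] 69.4
   z 0.074 [585.6  26.4] [78.5 63.4] 22.0
   z 0.094 [585.  26.] [77.1 62.3] 22.0
   z 0.072 [585.7  26.4] [78.6 63.5] 22.0
top black 176.0 [353.1 198.6] [15.8 13. ] 71.6
   z 0.074 [629.3 -87.3] [38.8 31.8] 19.9
   z 0.094 [627.9 -85.6] [38.1 31.3] 19.9
   z 0.072 [629.4 -87.5] [38.9 31.9] 19.9
top white 1103.0 [309.5 214.9] [55.2 48.2] 69.7
   z 0.074 [586.9  18.5] [135.3 117.8] 21.6
   z 0.094 [586.3  18.3] [132.8 115.7] 21.6
   z 0.072 [587.   18.5] [135.5 118. ] 21.6
top box 141.0 [206.  190.5] [13. 14.] 90.0
   z 0.074 [640.1 275.4] [32.3 34.9] 2.3
   z 0.094 [638.5 270.6] [31.7 34.3] 2.3
   z 0.072 [640.2 275.9] [32.4 35. ] 2.3
top box 9455.0 [289.5 222.4] [ 73.1 148.7] 69.0
   z 0.074 [567.5  66.8] [179. 364.] 22.4
   z 0.094 [567.2  65.7] [175.8 357.5] 22.4
   z 0.072 [567.6  66.9] [179.3 364.7] 22.4
top box 277.5 [238.  171.5] [13. 26.] 90.0
   z 0.074 [689.1 197.9] [32.3 64.8] 1.3
   z 0.094 [686.7 194.5] [31.7 63.6] 1.3
   z 0.072 [689.4 198.3] [32.4 64.9] 1.3
scene black 346.5 [283.8 207.3] [19.9 19.6] 71.6
   z 0.074 [676.4 -88. ] [53.5 38.3] 17.4
   z 0.094 [696.2 -86.9] [51.7 37. ] 17.4
   z 0.072 [674.5 -88.1] [53.6 38.4] 17.4
scene black 716.0 [336.3 170.8] [40.8 26.4] 53.1
   z 0.074 [578.6  20.6] [97.1 60. ] 21.8
   z 0.094 [601.6  18.1] [93.9 58. ] 21.8
   z 0.072 [576.3  20.8] [97.5 60.2] 21.8
scene black 247.5 [369.5 164.5] [22.6 14.1] 45.0
   z 0.074 [567.2  93.1] [53.3 36.1] 24.4
   z 0.094 [590.5  88.2] [51.6 34.9] 24.4
   z 0.072 [564.8  93.6] [53.5 36.2] 24.4
scene box 13005.0 [367.5 182. ] [114. 173.] 90.0
   z 0.074 [645.6 100.6] [324.1 348.9] 22.2
   z 0.094 [666.4  95.4] [313.4 337.4] 22.2
   z 0.072 [643.5 101.1] [325.2 350.1] 22.2
```

View pics/z_top.png

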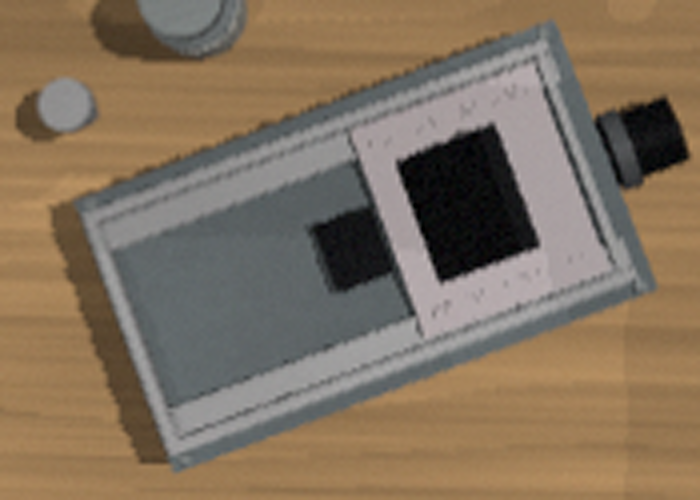

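View pics/z_scene.png

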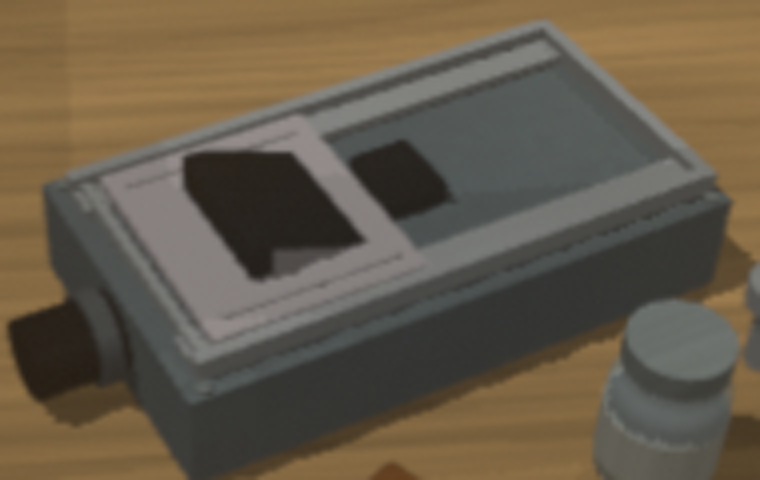

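Request:
drive_tool --deltas '[0, 0.155, 0, 0, 0, 0, -1, 0, 0.155, 0, 0, 0, 0, -1, 0, 0.155, 0, 0, 0, 0, -1, 0, 0.155, 0, 0, 0, 0, -1, 0, 0.155, 0, 0, 0, 0, -1, 0, 0, 0, 0, 0, 0, -1]' --force 20

```text
t: 0.85
ee_pos: [0.2599, 0.5928, 0.2103]
tcp_rot: [[0.352, -0.003, 0.936], [-0.936, -0.008, 0.352], [0.006, -1.0, -0.005]]
ft_force: [0.1, -0.3, 0.3]
opening: 0.368
```

Request:
drive_tool --deltas '[0, -0.026, 0, 0.02, 0, 0.003, -1, 0, 0, 0, 0.046, 0, 0.007, -1, 0, 0, 0, 0.046, 0, 0.007, -1, 0, 0, 0, 0.046, 0, 0.007, -1, 0, 0, 0, 0.046, 0, 0.007, -1, 0, 0, 0, 0.046, 0, 0.007, -1, 0, 0, 0, 0.046, 0, 0.007, -1, 0, 0, 0, 0.046, 0, 0.007, -1, 0, 0, 0, 0.046, 0, 0.007, -1, 0, 0, 0, 0.046, 0, 0.007, -1, 0, 0, 0, 0.046, 0, 0.007, -1, 0, 0, 0, 0, 0, 0, -1]'

```text
t: 2.35
ee_pos: [0.5222, 0.1672, 0.211]
tcp_rot: [[0.417, -0.003, 0.909], [-0.909, -0.01, 0.417], [0.007, -1.0, -0.007]]
ft_force: [-0.6, -0.0, 1.1]
opening: 0.001
```

Request:
drive_tool --deltas '[0.007, 0.043, 0.009, 0, 0, 0, -1, 0, 0, 0, 0.03, 0, 0, -1, 0, 0, 0, 0.03, 0.02, 0, -1, 0, 0, 0, 0.02, 0.03, 0.002, -1, 0, 0, 0, 0, 0.03, 0, -1, 0, 0, 0, 0, 0.01, 0, -1, 0, 0, 0, 0, 0, 0, -1]'

```text
t: 3.22
ee_pos: [0.5523, 0.1026, 0.1188]
tcp_rot: [[0.389, -0.0, 0.921], [-0.921, 0.008, 0.389], [-0.008, -1.0, 0.003]]
ft_force: [0.4, 0.1, 2.3]
opening: 0.005
```

Run:
```python
from bench import bot
import cv2,numpy as np
s=bot.state();print({k:np.round(s[k],4) for k in("t","ee_pos","tcp_rot","ft_force")})
c=bot.capture("scene");cv2.imwrite("pics/s1.png",cv2.resize(c["frame"][80:260,240:500],None,fx=3,fy=3))
```

```text
{'t': np.float64(3.225), 'ee_pos': array([0.5523, 0.1026, 0.1188]), 'tcp_rot': array([[ 3.893e-01, -3.000e-04,  9.211e-01],
       [-9.211e-01,  8.100e-03,  3.893e-01],
       [-7.600e-03, -1.000e+00,  2.800e-03]]), 'ft_force': array([0.3968, 0.1489, 2.3319])}
```

View pics/s1.png

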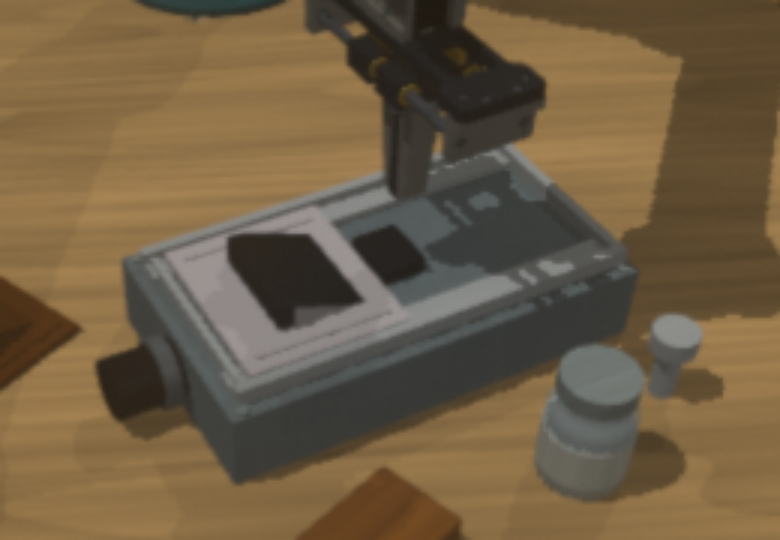

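Request:
drive_tool --deltas '[0, 0.01, -0.008, 0.007, 0.01, 0, -1, 0, 0, 0, 0.003, 0.01, 0, -1, 0, 0, 0, 0.001, 0.01, 0, -1, 0, 0, 0, 0, 0, 0, -1]'

```text
t: 3.78
ee_pos: [0.5584, 0.0931, 0.0893]
tcp_rot: [[0.381, 0.007, 0.925], [-0.925, 0.002, 0.381], [0.001, -1.0, 0.007]]
ft_force: [-0.5, 0.0, -0.2]
opening: -0.001
```

Request:
drive_tool --deltas '[0, 0, 0, -0.002, 0.006, -0.001, -1, 0, 0, 0, 0, 0.006, 0, -1, 0, 0, 0, 0, 0.006, 0, -1, 0, 0, 0, 0, 0.006, 0, -1]'

```text
t: 4.28
ee_pos: [0.5574, 0.0949, 0.0648]
tcp_rot: [[0.381, 0.008, 0.925], [-0.925, 0.003, 0.381], [0.001, -1.0, 0.009]]
ft_force: [-2.1, -0.5, 4.0]
opening: 0.006
```

Request:
drive_tool --deltas '[0, 0, 0, 0, 0.003, 0, -1, 0, 0, 0, 0, 0.002, 0, -1, 0, 0, 0, 0, 0.002, 0, -1]'

```text
t: 4.65
ee_pos: [0.5574, 0.0949, 0.0623]
tcp_rot: [[0.381, 0.006, 0.925], [-0.925, 0.005, 0.38], [-0.002, -1.0, 0.008]]
ft_force: [-7.3, -1.3, 21.0]
opening: 0.004
```

Request:
drive_tool --deltas '[0, 0, 0, 0, 0, 0, -1, 0, 0, 0, 0, -0.02, 0, -1, 0, 0, 0, 0, -0.035, 0, -1, 0, 0, 0, 0, -0.03, 0, -1, 0, 0, 0, 0.04, 0, 0, -1, 0, 0, 0, 0.04, 0, 0, -1, 0, 0, 0, 0.04, 0, -0.001, -1, 0, 0, 0, 0, 0, 0, -1]'

```text
t: 5.65
ee_pos: [0.6035, -0.0183, 0.1478]
tcp_rot: [[0.384, 0.008, 0.923], [-0.924, 0.005, 0.384], [-0.001, -1.0, 0.009]]
ft_force: [-0.3, 0.1, -0.1]
opening: 0.005
```

Run:
```python
from bench import bot
import cv2,numpy as np
from h import *
s=bot.state();print({k:np.round(s[k],4) for k in("t","ee_pos","tcp_rot","ft_force")})
for n in("scene","top"):
    c=bot.capture(n);f=c["frame"]
    cv2.imwrite(f"pics/{n}2.png",cv2.resize(f[80:260,240:500] if n=="scene" else f[140:300,180:400],None,fx=3,fy=3))
```

```text
{'t': np.float64(5.65), 'ee_pos': array([ 0.6035, -0.0183,  0.1478]), 'tcp_rot': array([[ 0.3836,  0.008 ,  0.9235],
       [-0.9235,  0.0049,  0.3836],
       [-0.0015, -1.    ,  0.0093]]), 'ft_force': array([-0.2934,  0.1279, -0.1332])}
```

View pics/scene2.png

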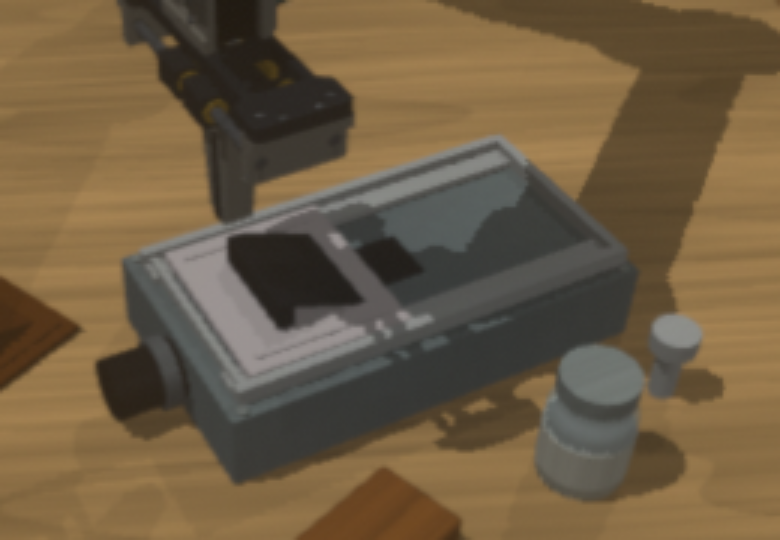

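View pics/top2.png

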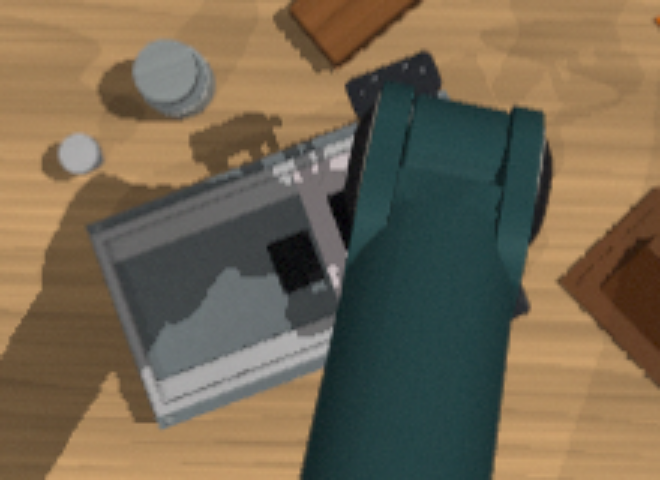

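Request:
drive_tool --deltas '[0, 0, 0, 0.003, 0.025, -0.001, -1, 0, 0, 0, 0, 0.025, 0, -1, 0, 0, 0, 0, 0.011, 0, -1, 0, 0, 0, 0, 0, 0, -1]'

```text
t: 6.25
ee_pos: [0.605, -0.0117, 0.0868]
tcp_rot: [[0.395, 0.012, 0.918], [-0.919, 0.008, 0.395], [-0.003, -1.0, 0.014]]
ft_force: [-0.1, -2.0, -0.8]
opening: 0.006
```

Request:
drive_tool --deltas '[-0.014, 0.02, 0, 0.003, 0, -0.004, -1, 0, 0, 0, 0.002, 0.005, 0, -1, 0, 0, 0, 0, 0, 0, -1]'

```text
t: 6.62
ee_pos: [0.6024, -0.015, 0.0817]
tcp_rot: [[0.379, -0.003, 0.926], [-0.926, 0.005, 0.379], [-0.006, -1.0, -0.001]]
ft_force: [0.1, -0.6, -0.5]
opening: 0.008
```

Run:
```python
from bench import bot
import cv2,numpy as np
c=bot.capture("scene");cv2.imwrite("pics/s3.png",cv2.resize(c["frame"][80:260,240:500],None,fx=3,fy=3))
```

```text
(no output)
```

View pics/s3.png

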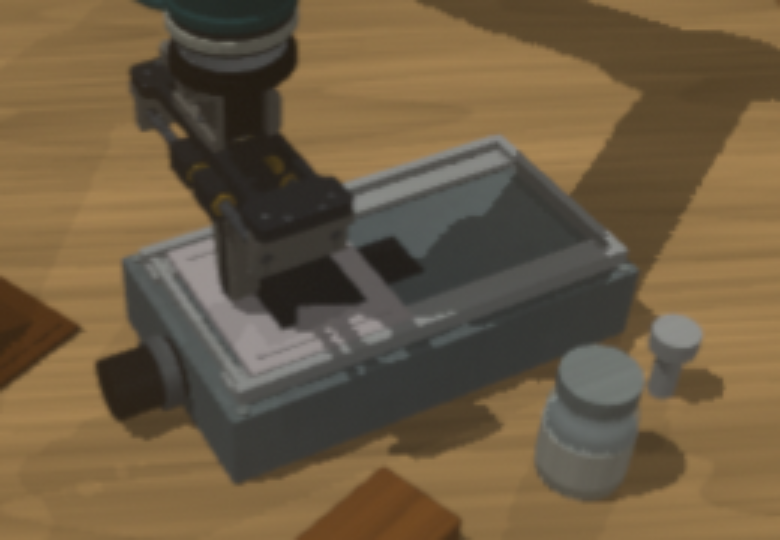

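Request:
drive_tool --deltas '[0, 0, 0, -0.006, 0, 0, -1, 0, 0, 0, -0.008, 0, 0, -1, 0, 0, 0, -0.01, 0, 0, -1]'

```text
t: 7.05
ee_pos: [0.5936, 0.0064, 0.0822]
tcp_rot: [[0.377, -0.001, 0.926], [-0.926, 0.003, 0.377], [-0.003, -1.0, 0.0]]
ft_force: [1.2, -1.6, -1.4]
opening: 0.004
```

Request:
drive_tool --deltas '[0, 0, 0, -0.012, 0, 0, -1, 0, 0, 0, -0.012, 0, 0, -1, 0, 0, 0, -0.012, 0, 0, -1, 0, 0, 0, -0.012, 0, 0, -1]'

```text
t: 7.55
ee_pos: [0.5736, 0.0548, 0.0822]
tcp_rot: [[0.378, -0.002, 0.926], [-0.926, 0.003, 0.378], [-0.004, -1.0, -0.001]]
ft_force: [1.6, -1.6, -1.6]
opening: 0.001
```

Request:
drive_tool --deltas '[0, 0, 0, -0.012, 0, 0, -1, 0, 0, 0, -0.012, 0, 0, -1, 0, 0, 0, -0.01, 0, 0, -1, 0, 0, 0, -0.008, 0, 0, -1, 0, 0, 0, -0.005, 0, 0, -1, 0, 0, 0, 0, 0, 0, -1]'

```text
t: 8.3
ee_pos: [0.554, 0.1029, 0.0825]
tcp_rot: [[0.38, -0.002, 0.925], [-0.925, 0.004, 0.38], [-0.005, -1.0, -0.001]]
ft_force: [-0.5, -0.1, -0.1]
opening: 0.007
```

Request:
drive_tool --deltas '[0, 0, 0, 0.006, 0, 0, -1, 0, 0, 0, 0.006, 0, 0, -1, 0, 0, 0, 0, -0.03, 0, -1, 0, 0, 0, 0, -0.05, 0, -1, 0, 0, 0, 0, -0.04, 0, -1, 0, 0, 0, 0.05, 0, -0.03, -1, 0, 0, 0, 0.05, 0, -0.03, -1, 0, 0, 0, 0.05, 0, -0.03, -1, 0, 0, 0, 0.05, 0, -0.03, -1, 0, 0, 0, 0.05, 0, -0.03, -1, 0, 0, 0, 0.05, 0, -0.03, -1, 0, 0, 0, 0, 0, 0, -1, 0, 0, 0, 0, 0, 0, -1]'

```text
t: 9.93
ee_pos: [0.5054, -0.2711, 0.2068]
tcp_rot: [[0.374, 0.003, 0.928], [-0.928, 0.004, 0.374], [-0.003, -1.0, 0.005]]
ft_force: [0.1, 0.8, 0.9]
opening: 0.006
```

Run:
```python
from bench import bot
import cv2,numpy as np
from h import *
s=bot.state();print({k:np.round(s[k],4) for k in("t","ee_pos","ft_force","qd")})
O=np.array([558.5,88.3]);a=np.radians(22.1);xb=np.array([np.cos(a),np.sin(a)]);yb=np.array([-np.sin(a),np.cos(a)])
for n in("scene","top"):
    c=bot.capture(n);f=c["frame"]
    cv2.imwrite(f"pics/{n}4.png",cv2.resize(f[80:280,240:500] if n=="scene" else f[110:300,180:400],None,fx=3,fy=3))
    if n=="top":
        hsv=cv2.cvtColor(f,cv2.COLOR_BGR2HSV)
        k=((hsv[...,2]<50)).astype(np.uint8)*255
        k=cv2.morphologyEx(k,cv2.MORPH_OPEN,np.ones((3,3)))
        for q in cv2.findContours(k,cv2.RETR_EXTERNAL,cv2.CHAIN_APPROX_NONE)[0]:
            if cv2.contourArea(q)<100: continue
            w=(onplane(c,q.reshape(-1,2),.09)[:,:2]*1000-O)
            b=np.c_[w@xb,w@yb].astype(np.float32)
            if abs(b).max()<200: print(np.round(b.min(0)),np.round(b.max(0)),cv2.minAreaRect(b))
```

```text
{'t': np.float64(9.925), 'ee_pos': array([ 0.5054, -0.2711,  0.2068]), 'ft_force': array([0.1358, 0.8102, 0.9354]), 'qd': array([ 0.0268,  0.0025,  0.0291, -0.0046,  0.0076, -0.0028,  0.0086])}
[-38.  27.] [39. 88.] ((0.29906463623046875, 57.60383605957031), (77.54702758789062, 61.525821685791016), 0.2635858654975891)
```

View pics/scene4.png

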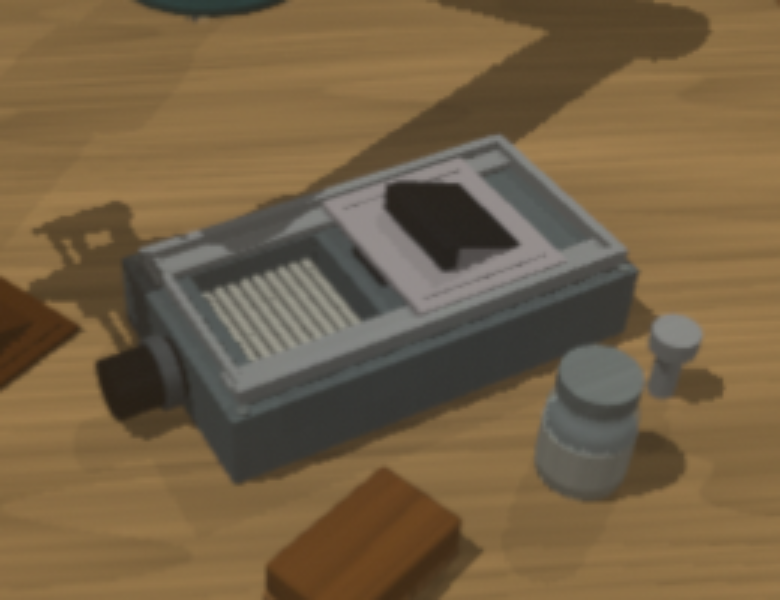

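View pics/top4.png

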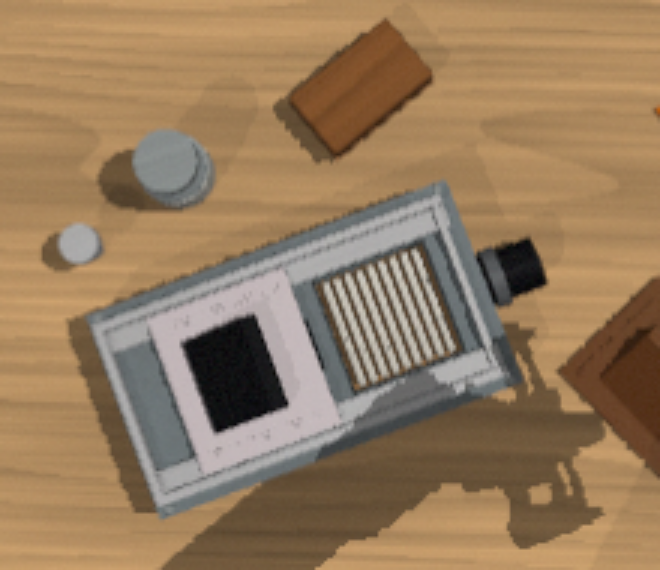

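The pictures show the whole pleated filter uncovered (scene px ~(280,310), top ~(390,315)). The cover lies flat between the guides with its lug face at box y ≈ 27 mm, so the cover is at y ≈ 51 mm. The bystanders haven't moved.

```bash
python3 -c "
from bench import bot
print(bot.close_job())"
```

```text
the job is handed in; nothing more can be done
None
```

The filter box is open and the job is handed in, at about 10 s on the robot's clock. No verdict was reported.

- **Tab:** I pressed it in with closed fingers until it met the firm stop. The TCP was at z = 62.3 mm with about 21 N on the wrist.
- **Cover:** I pushed it by its lug face along the rails, with about 2–3 N on the wrist at each reading. Then I backed off, raised the arm and moved it clear.
- **Final check, top camera:** The lug face is at box y ≈ 27 mm, which puts the cover at y ≈ 51 mm against the required 29.5 to 95 mm. Its yaw is within about 0.3° of the box.
- **Final check, both views:** The whole filter is visible, the cover looks flat on its rails, and the block, jar and bench dog look unmoved.
- **Not measured:**
  - **Tab at the end:** The cover now hides most of it. I last saw it flush after pressing, and the cover passed over it without resistance.
  - **Cover height and tilt:** I judged these only by eye.
- **Drift while lowering:** Behind the lug, the fingers drifted about 5 mm forward and touched the face lightly (about 2 N). I corrected this before the push.

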